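# Fit the pointer knob on the test box's D-shaft and turn it off

### The arm

A 6-joint arm with a two-finger parallel gripper is mounted at the origin on the work surface. World frame = base frame: x ahead of the robot, y to its left, z up, the work surface at z = 0. Lengths are in m, angles in rad, forces in N, time in s.
With the tool pointing down it reaches from about 0.325 to 0.775 m from the base axis. Payload 5.5 kg.
Tool frame: the origin (TCP) lies between the finger pads; the fingertips stand 8 mm ahead of it and the grasp point (between the pads) lies 11 mm behind it (tcp_to_tips is the distance from the TCP to the fingertips, in m); z points along the fingers, y is the direction in which the jaws open and shut (so a half turn about z gives the same grasp; the last joint's range is limited). The gripper opens to 88 mm and grips with 3 to 60 N. Pads are 20 mm wide; open, the fingers measure 115 mm over their backs; the gripper's body (75 mm by 178 mm) begins 61 mm behind the grasp point.
Start: joints at [-1.369, 0.091, 1.231, -0, 1.82, -0.057], TCP at [0.154, -0.58, 0.231] pointing down, gripper open.
Joint ranges: [-2.87, 2.87], [-0.86, 2.18], [0.17, 2.46], [-1.51, 4.65], [0.06, 2.69], [-2.65, 2.65]. Speed limits (rad/s): [2.57, 2.57, 3.01, 3.14, 3.14, 3.14].

### API

Orientations are given as a unit quaternion [w, x, y, z].
In Python, from bench import * gives the robot as it stands. Calls block until the motion is done:
- move_to(position, orientation): joint-space move of the TCP to a pose.
- move_l(position, speed=0.15, orientation=None): straight line of the TCP; orientation=None keeps the orientation; speed is the mean speed in m/s.
- movej(angles): joint-space move.
- gripper_open() and close(): open the fingers fully, or close them until they stop; the grip force is fixed at half the most.
- hold(seconds).
- inverse_kinematics(position, orientation): joint angles nearest the present ones, or None.
- state(): the state.
- get_image(name): name is "scene" or "side" or "wrist"; returns a dict with "frame" (384x512x3 uint8, blue, green, red), "depth" (384x512 float32, m along the optical axis (not along the pixel's ray), 0 where there is no reading), "camera_matrix" (3x3 intrinsics, pixels), "k1" (the pictures are not rectified: a ray, as slopes to the right and down, at radius r is drawn at 1 + k1 r^2 times it, then the intrinsics apply), "view" (4x4, takes a point from world to camera coordinates). Camera axes: x right, y up, looking along -z (the intrinsics and any distortion apply to the point x, -y, -z); pixel columns grow to the right and rows downward; lengths in m; the calibration is good to about 2 mm. A picture is of the moment at which its call begins.
A pose or a line that the arm cannot do raises IKError and nothing moves.
- job_done(): hands the job in, once; it reports no verdict.
The state is a dict: "time": time; "joint_pos": joint angles; "dq": joint speeds; "joint_torque": joint torques, N m; "ee_pos": TCP position; "ee_rot": TCP orientation; "ft_force": force on the tool from outside, world axes, zero at the start; "moment": the same for the moment, N m; "finger_gap": finger opening in m.
Only numpy, scipy, OpenCV 4.12 (cv2) and the standard library are available. Lean on these libraries where they do the work, as an engineer would, in place of code of your own. Each camera call takes 0.05 s, during which the arm holds its last target.

### The job

Fit the sound pointer knob onto the bare flat-sided shaft of the teal test box, fully home with its nose over the tongue of the index disc, then turn it with the knob clockwise (seen from above) until the tongue just comes up against the stop pin. Leave the chipped knob lying where it is.

Things in the scene. Friction and masses are not known exactly. Their poses are not given: they have to be found in the camera images.
- knob_mid (a point): Sound cream knob, 46 mm tall, 60 g, upright on the table: round skirt 44 mm wide, 20 mm tall, on it a bar with a pointed nose. Underneath a D-shaped bore 16 mm deep, 15.6 mm across, its flat 3.8 mm from the axis on the nose's side, and a notch in the skirt below the nose, 10 mm wide, 7 mm tall. Point: on the axis, 23 mm above the underside; x along the bar to the nose, z up.
- knob_bar (a point): The bar of the sound knob, by which to grip it: flat parallel sides 16 mm apart, 26 mm tall (20 to 46 mm above the underside), from 22 mm behind the axis to 16 mm ahead, then narrowing to the nose, 30 mm ahead. Point: on the axis, 36 mm above the underside; x along the bar to the nose, z up.
- chipped_mid (a point): Chipped cream knob, to be left alone: the same kind and size of knob, but part of its skirt is broken out and its nose snapped off. Point: on the axis, 23 mm above the underside; x towards where the nose was, z up.
- spindle_seat (a point): Bare upright brass D-shaft amid the case's panel: 14 mm in diameter, one flat 3 mm from the axis, 15 mm tall, the top 3 mm tapered to 10 mm. Point: on the axis at the shaft's foot, on the index disc's top, 59 mm above the table; x the way the flat and tongue point, z up. The knob is home with its underside on this face; it enters with its nose within about 10 degrees of x.
- tongue_tip (a point): End of the tongue of the steel index disc, which turns with the shaft under it: disc 26 mm in diameter, 3 mm thick; tongue 7 mm wide, with a rib on it (6 mm wide, 6 mm tall, 9.5 to 20 mm from the axis) for the knob's notch. Point: on top of the tongue's end, 33 mm from the axis; x outward, the way the shaft's flat faces.
- stop_pin (a point): Steel stop pin on the panel, 5 mm in diameter, 6 mm tall, 30 mm from the shaft's axis. Point: its top.
- case: Teal die-cast case with a bare metal top panel, 120 x 190 x 56 mm (x, y, z), fixed to the table, in a different place each time. Apart from shaft, disc and pin the panel is clear for 65 mm from the shaft along y. Origin: centre of the underside, z up.
- spindle (a joint): Angle of shaft, disc and tongue, rad: 0 with the tongue against the stop pin (fully clockwise seen from above, off), growing anticlockwise to 1.7. It starts between 0.7 and 1.5, stays where it is left, and takes about 0.03 N m to turn.
Not all that is in view belongs to the job. What is shaped like the part that bears knob_mid but pink is not meant.

How it is judged:
On the way, in this order (a step that is already met when the one before it is completed fails the run):
1. the sound knob is fully home on the shaft, keyed to it (z of knob_mid in the frame of spindle_seat between 0.019 and 0.0265 m and horizontal distance between knob_mid and spindle_seat below 0.005 m and angle between knob_mid's own z axis and vertical below 0.15 rad and angle between the x axis of knob_mid and the x axis of spindle_seat, either way round below 0.35 rad), for 0.2 s.
2. the knob, still home, has been turned clockwise to the stop (all of step 1 and value of joint spindle below 0.15 rad), for 0.2 s.
At the end, for the whole second after the job is handed in: The sound knob sits home on the shaft (underside within 3.5 mm of the disc, axis within 5 mm, upright within 0.15 rad, nose along the tongue within 0.35 rad), the spindle is within 0.15 rad of its clockwise stop, and the chipped knob is within 40 mm of where it lay (all of step 2 and distance of chipped_mid from where it was at the start of the episode below 0.04 m); the robot touches nothing.
It fails at once if the chipped knob is moved by more than 40 mm (distance of chipped_mid from where it was at the start of the episode above 0.04 m).
It also fails if it takes over 56 s, if anything falls off the work surface, if the arm or the gripper's body presses on something with over 40 N, if the wrist force passes 120 N, or if a joint passes its speed limit or range.

## Working session

There is one attempt and no reset: what is moved stays moved. The work goes in short steps, each a Python script; the robot and the scene stay as the last script left them, time stands still between calls to the robot, and variables do not carry over. Pictures are saved under pics/ and viewed, and the job is handed in when it is done.

```bash
mkdir -p pics; ls
cat > h.py <<'E'
from bench import *
import numpy as np, cv2, pickle
def snap(n,tag):
    d=get_image(n); cv2.imwrite(f'pics/{tag}.png',d['frame']); pickle.dump({k:d[k] for k in d},open(f'pics/{tag}.pkl','wb')); return d
def load(tag): return pickle.load(open(f'pics/{tag}.pkl','rb'))
def rays(d,uv):
    K=np.array(d['camera_matrix'],float); k1=float(d['k1'])
    p=cv2.undistortPoints(np.array(uv,float).reshape(-1,1,2),K,np.array([k1,0,0,0,0.])).reshape(-1,2)
    V=np.array(d['view']); R=V[:3,:3]; o=-R.T@V[:3,3]
    dc=np.c_[p[:,0],-p[:,1],-np.ones(len(p))]
    return o,dc@R
def onz(d,uv,z):
    o,r=rays(d,uv); return o+r*((z-o[2])/r[:,2])[:,None]
def bydepth(d,uv):
    o,r=rays(d,uv); uv=np.array(uv).reshape(-1,2).astype(int)
    return o+r*d['depth'][uv[:,1],uv[:,0]][:,None]
def proj(d,P):
    P=np.array(P,float).reshape(-1,3);V=np.array(d['view']);c=P@V[:3,:3].T+V[:3,3]
    K=np.array(d['camera_matrix'],float)
    x=c[:,0]/-c[:,2];y=-c[:,1]/-c[:,2];s=1+d['k1']*(x*x+y*y)
    return np.c_[K[0,0]*x*s+K[0,2],K[1,1]*y*s+K[1,2]]
E
python3 - <<'E'
from h import *
for n in('scene','side','wrist'):
    d=snap(n,n+'0'); print(n,d['k1'],np.round(rays(d,[[256,192]])[0],3))
s=state();print(s['time'],s['ee_pos'],s['finger_gap'])
E
```

```text
pics
scene -0.041144961980169065 [ 0.953 -0.039  0.65 ]
side -0.016463025943982346 [0.341 0.406 0.629]
wrist -0.005583848109227332 [ 0.218 -0.563  0.384]
0.15 [ 0.15352106 -0.5798392   0.2297807 ] 0.08770399705610499
```

View pics/scene0.png

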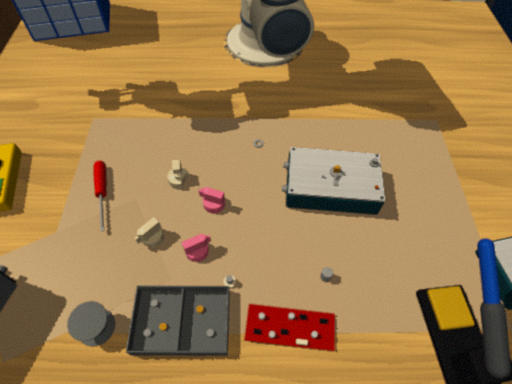

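View pics/side0.png

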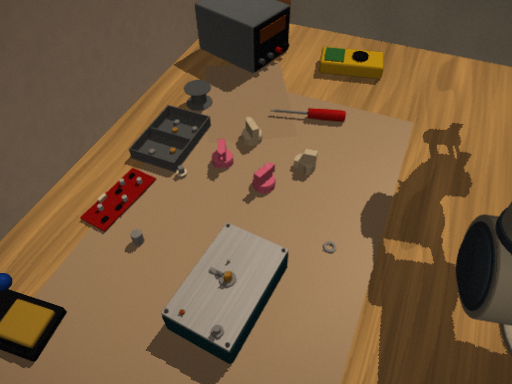

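View pics/wrist0.png

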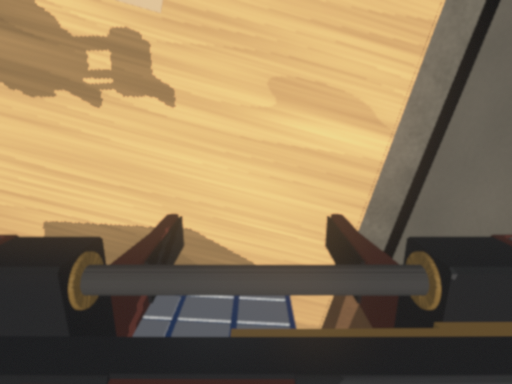

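Candidates: cream knobs at scene (176,174) = side (306,160), and scene (150,232) = side (252,131). The pink ones at scene (212,200) and (196,247) are not meant. I'll crop both cream knobs and the shaft.

Run:
```python
from h import *
a,b=load('scene0')['frame'],load('side0')['frame']
def c(f,u,v,w=32):
    return cv2.resize(f[v-w*3//4:v+w*3//4,u-w:u+w],(400,300),interpolation=cv2.INTER_CUBIC)
cv2.imwrite('pics/crop0.png',np.vstack([np.hstack([c(a,176,174),c(a,150,232)]),np.hstack([c(b,306,160),c(b,252,131)])]))
cv2.imwrite('pics/crop1.png',np.hstack([c(a,337,175),c(b,222,278)]))
for t,pts in(('scene0',[[176,163],[178,180],[148,224],[150,240],[337,168]]),('side0',[[306,155],[250,125],[228,275]])):
    print(np.round(bydepth(load(t),pts),3))
```

```text
[[ 0.483 -0.191  0.044]
 [ 0.508 -0.188  0.02 ]
 [ 0.624 -0.228  0.043]
 [ 0.645 -0.227  0.018]
 [ 0.516  0.132  0.072]]
[[ 0.492 -0.181  0.041]
 [ 0.629 -0.219  0.045]
 [ 0.509  0.137  0.074]]
```

View pics/crop0.png

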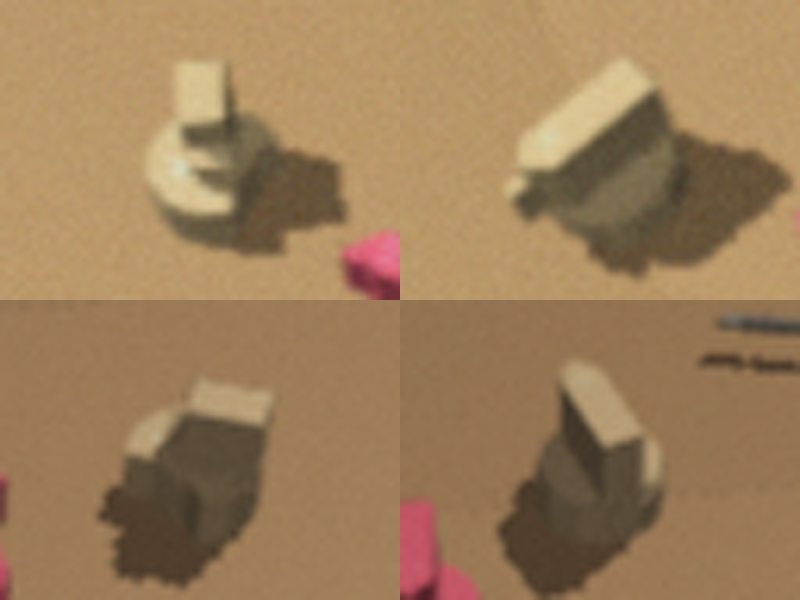

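View pics/crop1.png

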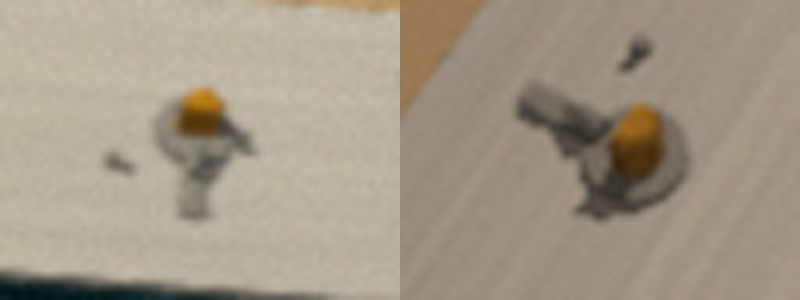

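The sound knob is the one at scene (150,232): whole skirt, pointed nose at about (138,234). The one at (176,174) has a broken skirt and a blunt bar, so it is the chipped one. The shaft is at scene (337,168), its tongue end at about (336,185) and the pin at (324,177).

```bash
cat >> h.py <<'E'
from scipy.spatial.transform import Rotation as Ro
def quat(yaw):
    # tool z down, tool x = (cos,sin) yaw, tool y = z x x
    x=np.array([np.cos(yaw),np.sin(yaw),0]);z=np.array([0,0,-1.]);y=np.cross(z,x)
    q=Ro.from_matrix(np.c_[x,y,z]).as_quat(); return [q[3],q[0],q[1],q[2]]
E
python3 - <<'E'
from h import *
s=state();q=s['ee_rot'];R=Ro.from_quat([q[1],q[2],q[3],q[0]]).as_matrix();print(np.round(R,3))
d=load('wrist0');o,r=rays(d,[[256,192],[256,20],[256,210]]);print(R.T@(o-s['ee_pos']));print((R.T@r.T).T); print(d['camera_matrix'])
a,b=load('scene0'),load('side0')
print(onz(a,[[154.8,217.6],[138,234.4]],.046),onz(a,[[336.2,185.4]],.059),onz(a,[[323.9,176.9]],.06))
# side: crop origins (274,136),(220,107),(190,254)
print(onz(b,[[220+215/6.25,107+145/6.25],[220+180/6.25,107+65/6.25]],.046),onz(b,[[190+130/6.25,254+100/6.25]],.059),onz(b,[[190+240/6.25,254+45/6.25]],.06))
for x in [(.635,-.225),(.515,.135)]:
  for y in np.arange(-3.1,3.2,.4):
    q=inverse_kinematics([x[0],x[1],.2],quat(y)); print(x,round(y,2), None if q is None else np.round(q,2)[[0,5]])
E
```

```text
[[ 0.967  0.256 -0.   ]
 [ 0.256 -0.967  0.001]
 [ 0.    -0.001 -1.   ]]
[ 0.0663118  -0.00023946 -0.15414823]
[[-0.25014219  0.00560511  0.96822971]
 [ 0.34268685  0.00544539  1.11786254]
 [-0.31205826  0.00562332  0.95260181]]
[[281.88416049   0.         254.21399922]
 [  0.         281.88416049 190.42623329]
 [  0.           0.           1.        ]]
[[ 0.61259022 -0.21612122  0.046     ]
 [ 0.64761498 -0.24179048  0.046     ]] [[0.54785232 0.12874673 0.059     ]] [[0.52833841 0.10663751 0.06      ]]
[[ 0.61362897 -0.20557404  0.046     ]
 [ 0.64125385 -0.23927793  0.046     ]] [[0.54155614 0.13257105 0.059     ]] [[0.52289805 0.10834961 0.06      ]]
(0.635, -0.225) -3.1 [-0.39 -2.  ]
(0.635, -0.225) -2.7 [-0.39 -2.4 ]
(0.635, -0.225) -2.3 None
(0.635, -0.225) -1.9 None
(0.635, -0.225) -1.5 None
(0.635, -0.225) -1.1 [-0.39  2.28]
(0.635, -0.225) -0.7 [-0.39  1.88]
(0.635, -0.225) -0.3 [-0.39  1.48]
(0.635, -0.225) 0.1 [-0.39  1.08]
(0.635, -0.225) 0.5 [-0.39  0.68]
(0.635, -0.225) 0.9 [-0.39  0.28]
(0.635, -0.225) 1.3 [-0.39 -0.12]
(0.635, -0.225) 1.7 [-0.39 -0.52]
(0.635, -0.225) 2.1 [-0.39 -0.92]
(0.635, -0.225) 2.5 [-0.39 -1.32]
(0.635, -0.225) 2.9 [-0.39 -1.72]
(0.515, 0.135) -3.1 [ 0.19 -1.42]
(0.515, 0.135) -2.7 [ 0.19 -1.82]
(0.515, 0.135) -2.3 [ 0.19 -2.22]
(0.515, 0.135) -1.9 [ 0.19 -2.62]
(0.515, 0.135) -1.5 None
(0.515, 0.135) -1.1 None
(0.515, 0.135) -0.7 [0.19 2.46]
(0.515, 0.135) -0.3 [0.19 2.06]
(0.515, 0.135) 0.1 [0.19 1.66]
(0.515, 0.135) 0.5 [0.19 1.26]
(0.515, 0.135) 0.9 [0.19 0.86]
(0.515, 0.135) 1.3 [0.19 0.46]
(0.515, 0.135) 1.7 [0.19 0.06]
(0.515, 0.135) 2.1 [ 0.19 -0.34]
(0.515, 0.135) 2.5 [ 0.19 -0.74]
(0.515, 0.135) 2.9 [ 0.19 -1.14]
```

Run:
```python
from h import *
def look(p,yaw,z,tag):
    x=np.array([np.cos(yaw),np.sin(yaw)])
    p=np.array(p)-.025*x
    move_to([p[0],p[1],z],quat(yaw)); hold(.2); snap('wrist',tag); print(state()['time'],state()['ee_pos'])
look((.515,.135),2.6,.2,'wsh')
look((.628,-.225),2.4,.17,'wkn')
```

```text
3.2167 [0.5365316  0.1217363  0.19997033]
4.8917 [ 0.64672832 -0.24075346  0.17050126]
```

View pics/wsh.png

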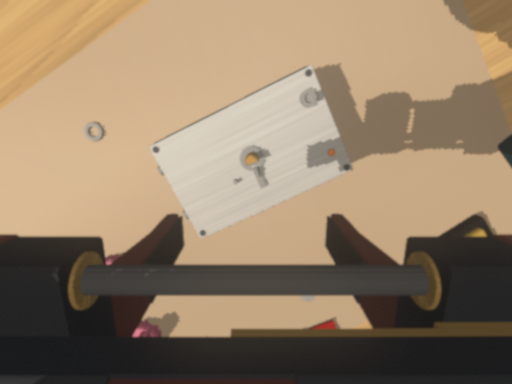

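View pics/wkn.png

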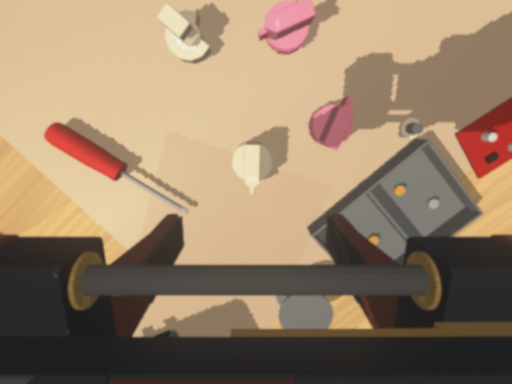

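The wrist view shows the sound knob at (252,165) with its nose pointing down at (252,190). The shaft is at (251,158), its tongue end at (262,185) and the pin at (238,181). Next I'll zoom in to measure.

Run:
```python
from h import *
a,b=load('wkn')['frame'],load('wsh')['frame']
f=lambda im,u,v:cv2.resize(im[v-37:v+38,u-37:u+38],(600,600),interpolation=cv2.INTER_CUBIC)[:, :]
cv2.imwrite('pics/z1.png',f(a,252,165)); cv2.imwrite('pics/z2.png',f(b,252,165))
```

```text
(no output)
```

View pics/z1.png

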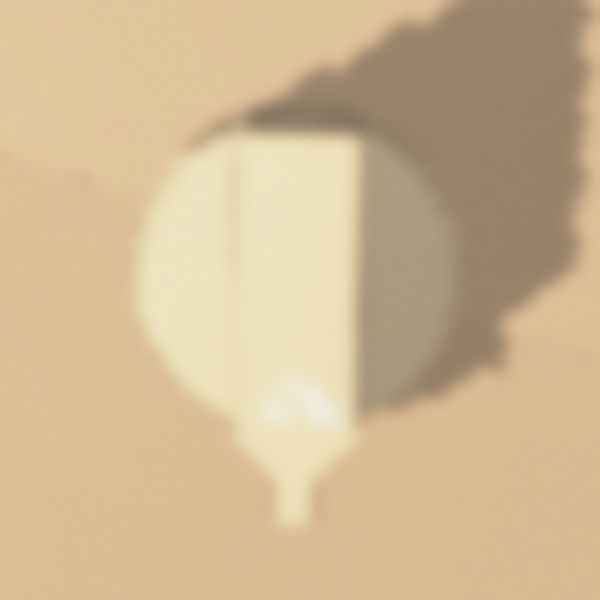

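View pics/z2.png

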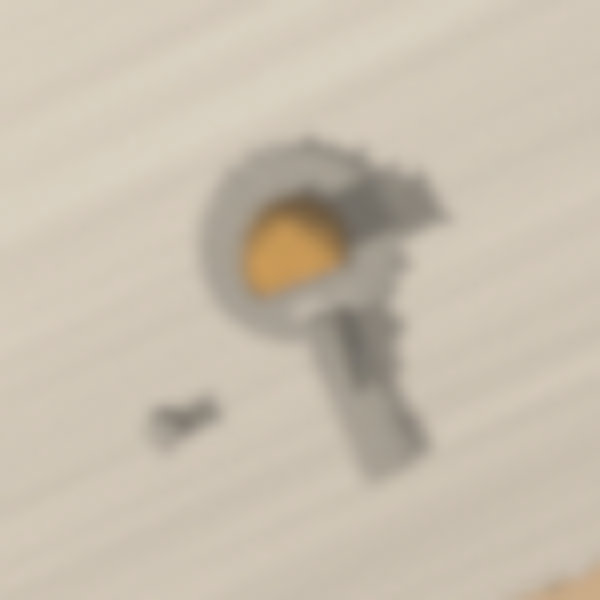

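Run:
```python
from h import *
k,s=load('wkn'),load('wsh')
m=lambda P:(np.array(P,float)+.5)/8-.5+[215,128]
P=onz(k,m([[240,132],[362,133],[238,428],[358,425],[294,528]]),.046)[:,:2]
d=(P[2]+P[3]-P[0]-P[1]);L=np.linalg.norm(d)/2;d/=np.linalg.norm(d)
print('bar yaw',np.arctan2(d[1],d[0]),'len',L,'w',np.linalg.norm(P[0]-P[1]),np.linalg.norm(P[2]-P[3]))
print('axis from bar',(P[0]+P[1])/2+.022*d,(P[2]+P[3])/2-.016*d)
print('tip',onz(k,m([[294,528]]),.0),onz(k,m([[294,528]]),.02))
E1=onz(k,m([[135,275],[458,275],[297,275]]),.02);print('skirt',E1[2],np.linalg.norm(E1[0]-E1[1]),(E1[0]+E1[1])/2)
D=onz(s,m([[200,241],[405,241],[302,140],[302,342]]),.059);print('disc',D.mean(0),np.linalg.norm(D[0]-D[1]),np.linalg.norm(D[2]-D[3]))
T=onz(s,m([[318,345],[372,483],[428,447]]),.059);
print('tongue edge yaw',np.arctan2(*(T[1]-T[0])[1::-1]),T[1:])
F=onz(s,m([[262,298],[345,262]]),.071);f=F[1]-F[0];print('flat',np.linalg.norm(f),np.arctan2(-f[0],f[1]),np.arctan2(f[0],-f[1]))
print('shaft arc',onz(s,m([[242,260],[293,190]]),.073))
print('pin',onz(s,m([[160,430]]),.062))
# panel depth, knob depth
print(bydepth(s,m([[250,550],[295,250],[380,450]])),bydepth(k,m([[300,250],[180,280],[200,560]])))
```

```text
bar yaw -0.7516781186280026 len 0.03683252006451293 w 0.014943520578659386 0.01518220523896378
axis from bar [ 0.62972222 -0.22783559] [ 0.62886932 -0.22703836]
tip [[ 0.6586908  -0.25585544  0.        ]] [[ 0.65491411 -0.2521404   0.02      ]]
skirt [ 0.6289609  -0.22778941  0.02      ] 0.04392221896224425 [ 0.62891499 -0.2278384   0.02      ]
disc [0.51191263 0.1343671  0.059     ] 0.02689853810894101 0.026564082416851237
tongue edge yaw -0.17380536663702284 [[0.5446611  0.12554343 0.059     ]
 [0.54426738 0.13452139 0.059     ]]
flat 0.011454166725303446 -0.13107803402529677 3.0105146195644963
shaft arc [[0.50845689 0.12773813 0.073     ]
 [0.50428217 0.1377384  0.073     ]]
pin [[0.52327133 0.10547533 0.062     ]]
[[0.54479943 0.10608258 0.05606861]
 [0.51069427 0.13415508 0.07402773]
 [0.54123658 0.12881984 0.05928759]] [[ 6.24182262e-01 -2.22620636e-01  4.63453930e-02]
 [ 6.18685644e-01 -2.39905999e-01  2.07095943e-02]
 [ 6.52802615e-01 -2.69503777e-01  3.53083804e-04]]
```

Run:
```python
from h import *
yaw=-0.752+np.pi
move_to([.629,-.2276,.09],quat(yaw)); move_l([.629,-.2276,.0315],.08)
print(state()['ft_force'])
close(); s=state(); print(s['time'],s['finger_gap'],s['ft_force'],s['ee_pos'])
move_l([.629,-.2276,.19],.2); hold(.1); s=state(); print(s['time'],s['finger_gap'],s['ft_force'])
ys=-.155+np.pi
move_to([.5118,.1345,.15],quat(ys)); hold(.2); s=state(); print(s['time'],s['ee_pos'],s['ft_force'],s['moment'])
snap('wrist','wh'); snap('side','sh'); snap('scene','ch')
```

```text
[-0.1727096   0.63237821  0.40102171]
7.3 0.016026506969411526 [-0.13357607  0.29834504  0.15941291] [ 0.62896978 -0.22760692  0.03146311]
8.3417 0.01607587726431367 [-0.0901488   0.22924829 -1.04895306]
9.9667 [0.51231635 0.13369092 0.15003753] [ 0.08463345 -0.12170349 -0.86267091] [ 0.05760518 -0.13707403 -0.05322743]
```

Run:
```python
from h import *
c=load('wh')['frame'];a=load('ch')['frame'];b=load('sh')['frame']
cv2.imwrite('pics/hh.png',np.hstack([cv2.resize(a[110:220,270:400],(400,338)),cv2.resize(b[190:330,150:310],(400,350))[:338]]))
cv2.imwrite('pics/hw.png',cv2.resize(c[100:290,160:350],(570,570)))
```

```text
(no output)
```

View pics/hh.png

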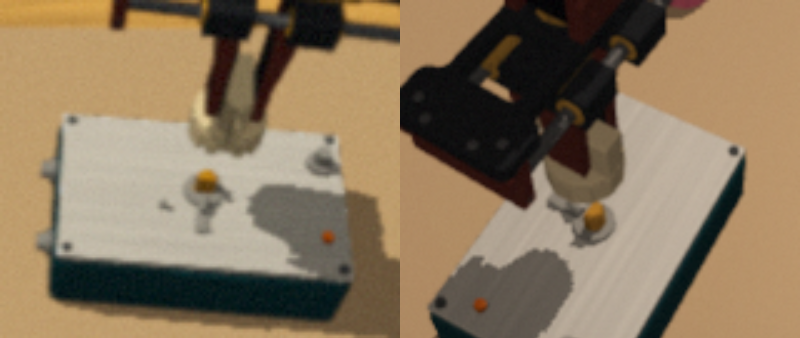

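View pics/hw.png

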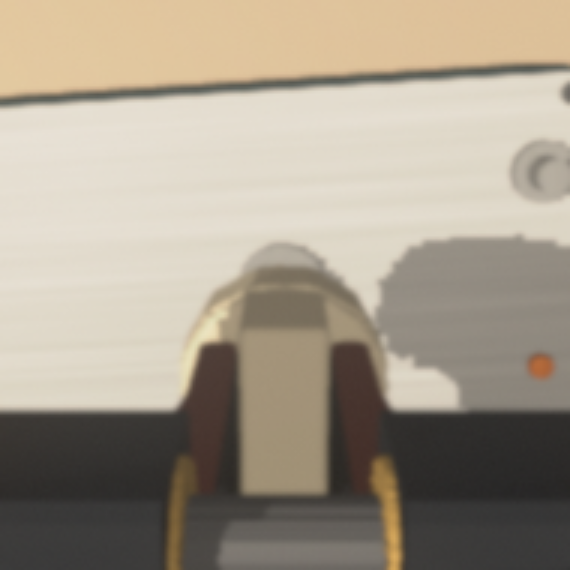

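Run:
```python
from h import *
move_l([.5118,.1345,.109],.1); hold(.1); s=state(); print(s['time'],s['ee_pos'],s['ft_force'])
for z in np.arange(.1055,.0899,-.0025):
    move_l([.5118,.1345,z],.03); s=state(); print(round(s['time'],2),np.round(s['ee_pos'],4),np.round(s['ft_force'],2),np.round(s['moment'],2),round(s['finger_gap'],4))
    if abs(s['ft_force'][2])>12: print('contact');break
snap('side','s3');snap('scene','c3')
```

```text
10.775 [0.51221454 0.13461454 0.10988229] [ 1.5820043  -1.03828911 -0.6277278 ]
11.04 [0.5118 0.1345 0.1056] [-0.24 -0.09 -1.48] [ 0.04 -0.11 -0.04] 0.0152
11.29 [0.5117 0.1344 0.1028] [ 0.13  0.48 -0.27] [ 0.01 -0.17  0.03] 0.0163
11.54 [0.5117 0.1342 0.1002] [ 0.51 -0.9  -0.35] [-0.2  -0.15  0.01] 0.0155
11.79 [0.5117 0.1343 0.0977] [ 0.02 -1.87 -2.14] [-0.43 -0.14 -0.07] 0.0161
12.04 [0.5117 0.1342 0.0952] [-1.23 -3.01 -0.66] [-0.59 -0.04  0.  ] 0.0157
12.29 [0.5117 0.1343 0.0928] [-0.79 -3.4  -0.93] [-0.72  0.04  0.03] 0.0159
12.54 [0.5118 0.1342 0.0904] [-0.96 -4.22  1.09] [-0.89  0.05  0.05] 0.0158
```

Run:
```python
from h import *
for z in (.0897,.089):
    move_l([.5118,.1342,z],.03); hold(.1); s=state(); print(round(s['time'],2),np.round(s['ee_pos'],4),np.round(s['ft_force'],2),np.round(s['moment'],2))
    if abs(s['ft_force'][2])>8: break
a=snap('scene','c3')['frame'];b=snap('side','s3')['frame']
cv2.imwrite('pics/h3.png',np.hstack([cv2.resize(a[110:220,270:400],(400,338)),cv2.resize(b[190:330,150:310],(400,350))[:338]]))
```

```text
12.99 [0.5118 0.1342 0.0904] [-3.44 -4.45  3.9 ] [-0.86  0.39  0.06]
13.34 [0.5118 0.1342 0.0903] [-3.42 -4.55  6.21] [-0.94  0.66 -0.02]
```

View pics/h3.png

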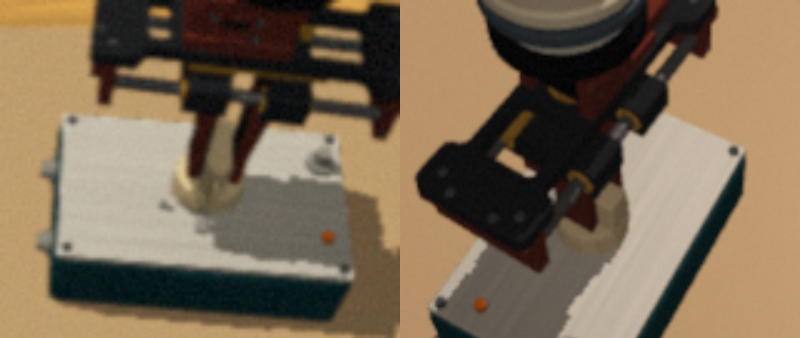

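Run:
```python
from h import *
q0=np.array(inverse_kinematics([.5118,.1342,.0902],quat(-.155+np.pi)))
print(np.round(q0-state()['joint_pos'],4))
prev=None
for dy in list(np.arange(.1,.61,.1))+list(np.arange(.64,.95,.03)):
    q=q0.copy();q[5]+=dy; movej(q); hold(.05); s=state(); R=Ro.from_quat(np.roll(s['ee_rot'],-1)).as_matrix()
    print(round(s['time'],2),round(dy,2),'yaw',round(np.arctan2(-R[1,0],-R[0,0]),3),np.round(s['ft_force'],1),np.round(s['moment'],3))
    if abs(s['moment'][2])>.35 or np.linalg.norm(s['ft_force'])>25: break
snap('scene','c4');snap('side','s4')
```

```text
[-0.      0.0006 -0.0002 -0.      0.0003 -0.    ]
13.74 0.1 yaw -0.252 [-2.3 -3.5  3.3] [-0.765  0.15  -0.033]
14.04 0.2 yaw -0.351 [-0.3 -4.8  3.7] [-0.765  0.002 -0.046]
14.34 0.3 yaw -0.451 [-0.6 -4.   2.9] [-0.713 -0.078 -0.015]
14.64 0.4 yaw -0.55 [ 0.1 -1.8  3.9] [-0.601 -0.229 -0.036]
14.94 0.5 yaw -0.65 [ 1.4 -2.8  3.2] [-0.452 -0.339 -0.007]
15.24 0.6 yaw -0.75 [ 1.7 -2.1  2.7] [-0.337 -0.533  0.017]
15.54 0.64 yaw -0.792 [ 2.9 -0.7  3.4] [-0.185 -0.678  0.019]
15.84 0.67 yaw -0.823 [ 3.4 -0.2  2.6] [-0.072 -0.893 -0.018]
16.14 0.7 yaw -0.854 [ 4.3 -0.3  3. ] [ 0.061 -0.961 -0.005]
16.44 0.73 yaw -0.884 [ 5.  -0.3  3. ] [ 0.143 -1.077 -0.04 ]
16.74 0.76 yaw -0.914 [4.9 0.8 3.6] [ 0.12  -1.117  0.018]
17.04 0.79 yaw -0.945 [4.2 0.7 4.9] [ 0.098 -1.116 -0.017]
17.34 0.82 yaw -0.975 [4.3 0.7 5.1] [ 0.063 -1.079  0.011]
17.64 0.85 yaw -1.005 [ 4.3 -0.4  5.2] [ 0.039 -1.094 -0.027]
17.94 0.88 yaw -1.035 [5.4 0.  6.3] [ 0.024 -1.111 -0.032]
18.24 0.91 yaw -1.065 [5.4 0.8 5.8] [ 0.015 -1.071 -0.027]
18.54 0.94 yaw -1.095 [5.3 0.4 6. ] [ 0.025 -1.009 -0.032]
```

Run:
```python
from h import *
a=load('c4')['frame'];b=load('s4')['frame'];print(state()['finger_gap'])
cv2.imwrite('pics/h4.png',np.hstack([cv2.resize(a[140:205,300:378],(400,338),interpolation=cv2.INTER_CUBIC),cv2.resize(b[230:314,180:280],(400,338),interpolation=cv2.INTER_CUBIC)]))
```

```text
0.015100113955036666
```

View pics/h4.png

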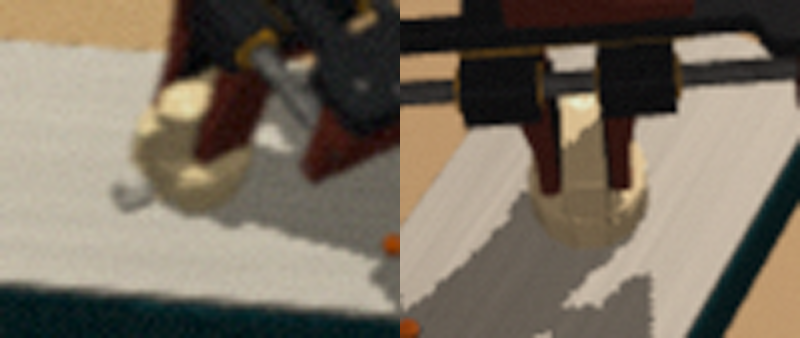

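Run:
```python
from h import *
q0=np.array(inverse_kinematics([.5118,.1342,.0902],quat(-1.095+np.pi)))
for dy in np.arange(.02,.2,.02):
    q=q0.copy();q[5]+=dy; movej(q); hold(.1); f=[];
    s=state(); R=Ro.from_quat(np.roll(s['ee_rot'],-1)).as_matrix()
    print(round(s['time'],2),round(dy,2),'yaw',round(np.arctan2(-R[1,0],-R[0,0]),3),np.round(s['ft_force'],1),np.round(s['moment'],3),round(s['finger_gap'],4),s['joint_torque'][5])
    if abs(s['moment'][2])>.3: break
a=snap('scene','c5')['frame'];b=snap('side','s5')['frame']
cv2.imwrite('pics/h5.png',np.hstack([cv2.resize(a[140:205,300:378],(400,338),interpolation=cv2.INTER_CUBIC),cv2.resize(b[230:314,180:280],(400,338),interpolation=cv2.INTER_CUBIC)]))
```

```text
18.99 0.02 yaw -1.115 [ 5.4 -0.1  6.1] [ 0.076 -1.103  0.014] 0.0158 -0.0016644874995108694
19.34 0.04 yaw -1.135 [ 4.1 -0.3  4.7] [-1.000e-03 -1.093e+00  9.200e-02] 0.0157 0.07790039526298642
19.69 0.06 yaw -1.155 [5.6 0.4 4.8] [ 0.011 -1.115  0.129] 0.0161 0.14238350093364716
20.04 0.08 yaw -1.174 [6.  0.3 4.8] [ 0.052 -1.317  0.225] 0.0158 0.226495242677629
20.39 0.1 yaw -1.194 [ 6.9 -0.1  4.5] [ 0.023 -1.396  0.336] 0.0154 0.32117203809320927
```

View pics/h5.png

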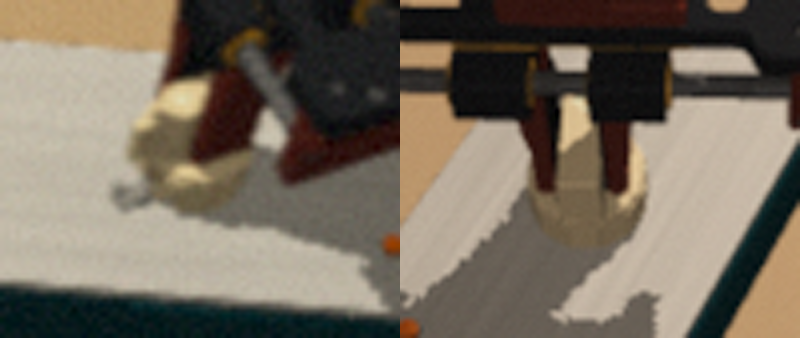

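The wrist torque rises steadily from yaw −1.12 on, so the tongue is on the stop. I'll relax to the contact point, release, back off and check.

Run:
```python
from h import *
q=np.array(inverse_kinematics([.5118,.1342,.0903],quat(-1.13+np.pi))); movej(q); hold(.1); print(state()['ft_force'],state()['moment'])
gripper_open(); print(state()['ft_force'],state()['finger_gap'])
move_l([.5118,.1342,.17],.1)
y=-1.13+np.pi;x=np.array([np.cos(y),np.sin(y)]);p=np.array([.5118,.1342])-.03*x
move_to([p[0],p[1],.21],quat(y)); hold(.2)
d=snap('wrist','w6')['frame'];a=snap('scene','c6')['frame'];b=snap('side','s6')['frame'];print(state()['time'],state()['ft_force'])
v=proj(load('w6'),[[.5118,.1342,.06]])[0];print(v);u,w=int(v[0]),int(v[1])
cv2.imwrite('pics/h6.png',np.hstack([cv2.resize(d[w-35:w+35,u-35:u+35],(400,400),interpolation=cv2.INTER_CUBIC),cv2.resize(b[230:314,185:269],(400,400),interpolation=cv2.INTER_CUBIC)]))
cv2.imwrite('pics/h7.png',cv2.resize(a[90:250,130:400],(800,474),interpolation=cv2.INTER_CUBIC))
```

```text
[ 4.41664698 -0.12595383  5.86139781] [-0.1092549  -1.08626336  0.15552347]
[-0.10930638  0.31661834  0.53350067] 0.08772720765727142
23.6417 [-0.16105572  0.74239376  0.03458726]
[255.12805944 155.4662559 ]
```

View pics/h6.png

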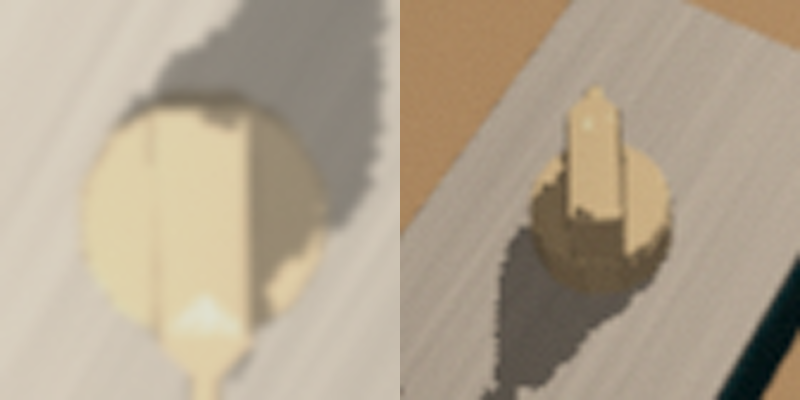

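View pics/h7.png

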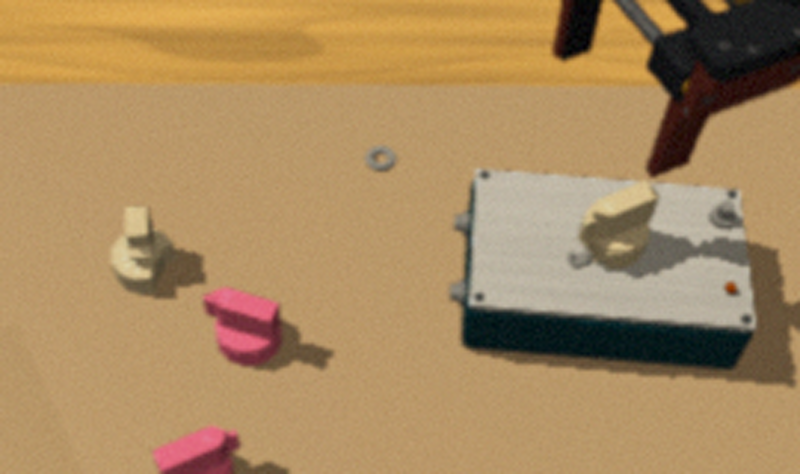

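Run:
```python
from h import *
d=load('w6')
m=lambda P:(np.array(P,float)+.5)/(400/70)-.5+[220,120]
print(bydepth(d,m([[200,150],[200,250],[110,220]])))
P=onz(d,m([[158,105],[248,108],[160,330],[248,325]]),.105)[:,:2];t=P[2]+P[3]-P[0]-P[1];t/=np.linalg.norm(t)
print(np.arctan2(t[1],t[0]),(P[0]+P[1])/2+.022*t)
cv2.imwrite('pics/h8.png',cv2.resize(d['frame'][160:210,230:280],(500,500),interpolation=cv2.INTER_CUBIC))
```

```text
[[0.50521111 0.1469     0.10537425]
 [0.51200115 0.13254484 0.10581182]
 [0.49705858 0.12716807 0.08089483]]
-1.1240904533977438 [0.51224998 0.13337797]
```

View pics/h8.png

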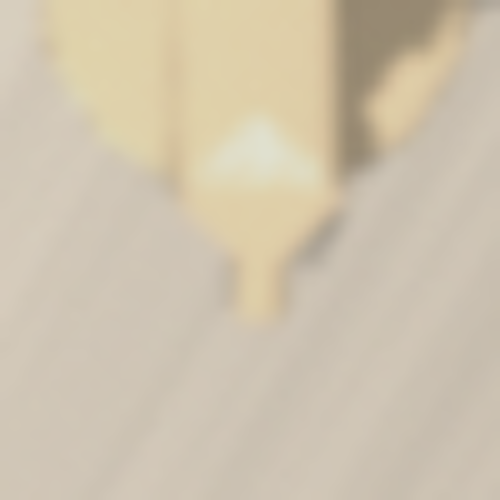

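Run:
```python
from h import *
print(state()['time']); job_done()
```

```text
23.6417
the job is handed in; nothing more can be done
```

I fitted the sound knob onto the D-shaft, turned it clockwise to the stop and released it. I handed the job in at about 23.6 s of the 56 s allowed; no verdict is reported.

- **Seating:** the knob slid on without resistance and bottomed out. Afterwards the depth image put the bar's top at about 0.1055 m against 0.105 m when home. The knob's axis was about 1 mm from the measured shaft axis.
- **Stop:** torque stayed near zero up to a nose angle of about −1.12 rad, then rose steadily to about 0.33 N m. I eased back to about 0.15 N m before releasing. The nose rests at −1.124 rad. With about 0.13 rad of play between knob and shaft, that puts the tongue at about −0.99 rad, which is where the pin's position says the stop is.
- **Chipped knob:** I never went near it, and it shows in the same place in the last scene picture. I did not measure its distance. The gripper was clear of everything at hand-in.
- **Not seen directly:** the nose hides the tongue from the wrist camera. Contact with the pin rests on the torque rise, the angle agreement and the scene view, where the tongue and pin appear side by side.
- **One disagreement:** torque rose about 0.13 rad later than the knob angle alone predicted. I put this down to the play in the notch and bore.

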